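Unlatch the power-supply chassis and hold it up for inspection

ROBOT

A 7-joint arm with a two-finger parallel gripper is mounted at the origin on the work surface. World frame = base frame: x ahead of the robot, y to its left, z up, the work surface at z = 0. Lengths are in mm, angles in rad, forces in N, time in s.
With the tool pointing down it reaches from about 425 to 925 mm from the base axis. Payload 6.8 kg.
Tool frame: the origin (TCP) lies between the finger pads; the fingertips stand 19 mm ahead of it and the grasp point (between the pads) is the TCP; z points along the fingers, y is the line along which they close (so a half turn about z gives the same grasp; the last joint's range is limited). The gripper opens to 85 mm and grips with 20 to 120 N. Pads are 22 mm wide; open, the fingers measure 114 mm over their backs; the gripper's body (76 mm by 85 mm) begins 54 mm behind the grasp point. The pads swing forward as they close: fully open they stand 13 mm farther back than shut.
Start: joints at [-1.283, 0.477, 0.022, 1.555, -0.011, 1.109, -0.083], TCP at [260.242, 622.833, 250.308] pointing down, gripper open.
Joint ranges: [-2.96, 2.96], [-0.34, 2.1], [-1.41, 1.46], [0.24, 2.44], [-1.37, 4.51], [0.17, 1.92], [-2.96, 2.96]. Speed limits (rad/s): [2.39, 2.39, 3.14, 3.14, 3.14, 3.14, 3.14].

INTERFACE

Orientations are given as a unit quaternion [x, y, z, w].
In Python, from rig import r gives the robot as it stands.
- The arm moves only by the tool shift_gripper, called after "Emit:" as a command line: name --argument value ..., lists and objects as JSON in quotes. Schema: {"type":"object","properties":{"steps":{"type":"string"},"aperture":{"type":"number"},"only":{"type":"string"},"quiet":{"type":"boolean"},"lines":{"type":"string"}},"required":["steps"],"additionalProperties":false}. steps is a string of 1 to 20 rows, parted by semicolons, with the numbers parted by commas; each row has 6 numbers: dx, dy, dz in fractions of the full range, 1 being 750 mm, then a rotation vector rx, ry, rz in shares of 90 degrees (1.0 is 90 degrees); each row is the pose to reach, as a shift and turn from the pose commanded when the call began, along the tool's axes at that moment; what a row does not reach only later rows make up. A row lasts 1/8 s, in which the tool goes at most 62.5 mm and 0.188 rad, less where a joint would pass 70% of its speed; a pose out of reach is approached as far as the arm can. aperture is the finger opening in mm, set as the call begins (left out keeps the last). The fingers move at their own pace and stop on an object; the grip force is fixed at half the most. Time passes only in rows, so rows that do not move let the fingers close. The tool returns the time, the measured TCP pose, the force, the opening and the grip force at its end. only (a regular expression) keeps the lines of the reply that match it, lines (a string "A,B") keeps lines A to B, and quiet returns only ok. A shift or turn number past 1, either way, is cut back to 1. Input that does not fit is refused with a message, and nothing moves.
- r.read_state(): the state, without advancing time (a new reading comes with each control period).
- r.grab_frame(name): name is "scene" or "top"; returns the picture (384x512x3 uint8, red, green, blue); there is no depth.
- r.camera_params(name): a dict with "fov_y" (degrees; the focal length in pixels is half the picture's height over the tangent of half this angle, whatever the lens; pixels are square), "cx", "cy" (the principal point, pixels), "k1" (the pictures are not rectified: a ray, as slopes to the right and down, at radius r is drawn at 1 + k1 r^2 times it, then the intrinsics apply), "world_to_cam" (4x4, takes a point from world to camera coordinates). Camera axes: x right, y down, z forward; pixel columns grow to the right and rows downward; lengths in mm; the calibration is good to about 2 mm. A picture is of the moment at which its call begins. camera_params takes no time and is no camera call.
- r.hand_in(): hands the job in; it is judged then, once.
The state is a dict: "time": time; "qpos": joint angles; "qd": joint speeds; "effort": joint torques, N m; "eef_pos": TCP position; "tcp_rot": TCP orientation; "wrist_force": force on the tool from outside, world axes, zero at the start; "wrist_torque": the same for the moment, N m; "opening": finger opening in mm; "gripper_force": force on a finger pad.
Only numpy, scipy, OpenCV 4.12 (cv2) and the standard library are available. Lean on these libraries where they do the work, as an engineer would, in place of code of your own. Each camera call takes 0.05 s, during which the arm holds its last target. There are 200 camera calls.

TASK

Unlock the open power-supply chassis that sits in the grey test dock by sliding the dock's black latch grip all the way to the other end of its track, and leave it there. Then take the chassis by its carrying bar, lift it straight up out of the dock, keeping it level, and hold it still and level above the dock with at least 10 cm of clear air beneath it, so that its underside can be looked at. Finish while still holding it up (do not put it down or let go), and leave everything else on the bench where it is.

Things in the scene. Friction and masses are not known exactly. Their poses are not given: they have to be found in the camera images.
- dock: grey test dock fixed to the bench: plate 190 (x) x 235 (y, from -150 to +85) x 12 thick. Origin: on the table top under the centre of the chassis seat, z up. The chassis stands on the plate between steel rims 6 high, 2.5 mm play all round; only the latch holds it. The latch track, 130 long, runs along x at y = -120. At yaw 0 the dock's -x points to the robot, its latch side to the robot's right
- latch (a joint): latch position along its track, m: 0 = fully locked (grip at dock x = +35 mm), 0.07 = fully open (grip at x = -35 mm, end of track); grows towards dock -x, roughly towards the robot. Stays where left; sliding takes about 2 N. Its steel tongue, 30 wide (x), 6 thick, underside 19 mm above the table, reaches over the chassis's foot tab and blocks lifting; the tab is free beyond about 0.03
- latch_top (a point): centre of the top face of the latch grip, an upright black block 20 (dock x, along the track) x 28 (dock y) x 42 high; this point is 58 mm above the table, the grip's foot 16 mm; the tongue leaves the grip on its +y side, its top 25 mm above the table
- chassis: loose open power-supply chassis, grey steel, 150 (x) x 110 (y), end panels 60 high at both x ends; transformer, heat sink, green board inside, under 46 high; knobs stand 12 proud of the +x panel. Foot tab 30 wide (x 20 to 50), 5 thick, juts 27 beyond the -y side at floor level. 0.44 to 0.69 kg, balanced under the bar's middle. Origin: centre of underside, 12 above table; axes as the dock's
- carry_bar (a point): middle of the carrying bar's cross-section and length: a straight aluminium bar along the chassis's x axis, 150 long, 14 wide (chassis y), 12 thick (76 to 88 above the chassis underside), on 16 wide uprights from the end panels; this point is 82 mm above the underside (94 above the table when docked); below the bar 30 mm are free
- cover: bystander: dark steel U-shaped instrument cover standing open side down, 170 x 130 x 80 high, top 3 mm thick with a row of slots; origin under its centre at table level
- spool: bystander: small grey plastic spool standing upright, diameter 44, 40 high; origin under its centre
- screwdriver: bystander: screwdriver lying on the table, 170 long; origin under its middle
- multimeter: bystander: black hand-held meter lying face up, 150 x 75 x 40 high; origin under its centre
- parts_tray: bystander: grey plastic parts tray with six compartments, 100 x 160 x 35 high; origin under its centre
- jar: bystander: small amber glass jar with a white cap, diameter 48, 60 high; origin under its centre

How it is judged:
By the outcome, as a careful person would: the job done as asked, in the order asked, and still so for the second after the job is handed in, while the arm keeps its last pose, push and grip.
It also fails if it takes over 48 s, if anything falls off the work surface, if the arm or the gripper's body presses on something with over 40 N, if the wrist force passes 120 N, or if a joint passes its speed limit or range.

## Working session

There is one attempt and no reset: what is moved stays moved. The work goes in short steps, Python scripts to look and compute and a tool call to move; the robot and the scene stay as the last step left them, time stands still between calls to the robot, and variables do not carry over. Pictures are saved under pics/ and viewed, at most 10 in all, crops included, and the job is handed in when it is done.

```bash
ls; mkdir -p pics; cat > h.py <<'E'
from rig import r
import numpy as np, cv2
from scipy.spatial.transform import Rotation as R
def K(c):
    f=192/np.tan(np.radians(c["fov_y"])/2); return f
def ray(name,u,v):
    c=r.camera_params(name);f=K(c)
    d=np.array([(u-c["cx"])/f,(v-c["cy"])/f]);s=d.copy()
    for _ in range(50): s=d/(1+c["k1"]*(s@s))
    T=np.array(c["world_to_cam"]);Rm=T[:3,:3]
    return -Rm.T@T[:3,3], Rm.T@np.array([s[0],s[1],1])
def atz(name,u,v,z):
    o,d=ray(name,u,v); return o+d*(z-o[2])/d[2]
def proj(name,p):
    c=r.camera_params(name);f=K(c);T=np.array(c["world_to_cam"])
    q=T[:3,:3]@np.array(p,float)+T[:3,3];s=q[:2]/q[2];s=s*(1+c["k1"]*(s@s))
    return s*f+[c["cx"],c["cy"]]
def save(name,fn,crop=None,k=1):
    im=r.grab_frame(name)[:,:,::-1]
    cv2.imwrite("pics/raw_"+fn,im)
    if crop: x0,y0,x1,y1=crop; im=im[y0:y1,x0:x1]
    cv2.imwrite("pics/"+fn,cv2.resize(im,None,fx=k,fy=k,interpolation=cv2.INTER_CUBIC))
E
python3 - <<'E'
from h import *
save("top","top0.png",None,1.5);save("scene","sc0.png",None,1.5)
s=r.read_state();print(s)
for n in("top","scene"):
    print(n,ray(n,256,192),r.camera_params(n))
E
```

```text
pics
rig.py
{'time': 0.1, 'qpos': array([-1.28307646,  0.47772945,  0.0223766 ,  1.55635145, -0.01148665,
        1.10931313, -0.08308841]), 'qd': array([-8.02559249e-05, -1.08584876e-03,  8.31692612e-04, -3.14272205e-03,
        6.36289837e-04,  5.48161999e-05,  2.53478284e-04]), 'effort': array([ 3.73110117e-03, -5.97763932e+01,  1.61345467e+00, -2.81954277e+01,
        1.28611136e-02,  5.08533034e-03,  8.28396765e-06]), 'eef_pos': array([260.09205081, 622.32908068, 249.41600817]), 'tcp_rot': array([ 1.96616792e-01,  9.80480055e-01, -8.31474692e-04, -9.04415908e-05]), 'wrist_force': array([0.01475283, 0.48863723, 0.55844853]), 'wrist_torque': array([0.00447736, 0.01642543, 0.02316181]), 'gripper_force': 0.0, 'opening': 84.97414100754558}
top (array([ 379.04638118,  -37.02251995, 1094.31466602]), array([ 0.22769528,  0.00635103, -0.97374322])) {'fov_y': 52.060163403000374, 'cx': 253.9805681811668, 'cy': 194.3240168632462, 'k1': -0.041239764175882224, 'world_to_cam': array([[ 5.84560703e-02, -9.98288207e-01,  1.88269039e-03,
        -6.11769627e+01],
       [-9.73374651e-01, -5.74157337e-02, -2.21912647e-01,
         6.09670728e+02],
       [ 2.21640875e-01,  1.11395782e-02, -9.75064732e-01,
         9.83427881e+02],
       [ 0.00000000e+00,  0.00000000e+00,  0.00000000e+00,
         1.00000000e+00]])}
scene (array([1219.07575386,   39.75481483,  814.39124927]), array([-0.6569932 , -0.06862158, -0.75078275])) {'fov_y': 44.15272668232236, 'cx': 256.53766841509065, 'cy': 189.75776301525337, 'k1': 0.04496245206025537, 'world_to_cam': array([[-1.20652500e-01,  9.92559770e-01,  1.63730675e-02,
         9.42914252e+01],
       [ 7.40944113e-01,  1.01018860e-01, -6.63925456e-01,
        -3.66587907e+02],
       [-6.60639687e-01, -6.79727384e-02, -7.47619496e-01,
         1.41692684e+03],
       [ 0.00000000e+00,  0.00000000e+00,  0.00000000e+00,
         1.00000000e+00]])}
```

View pics/top0.png

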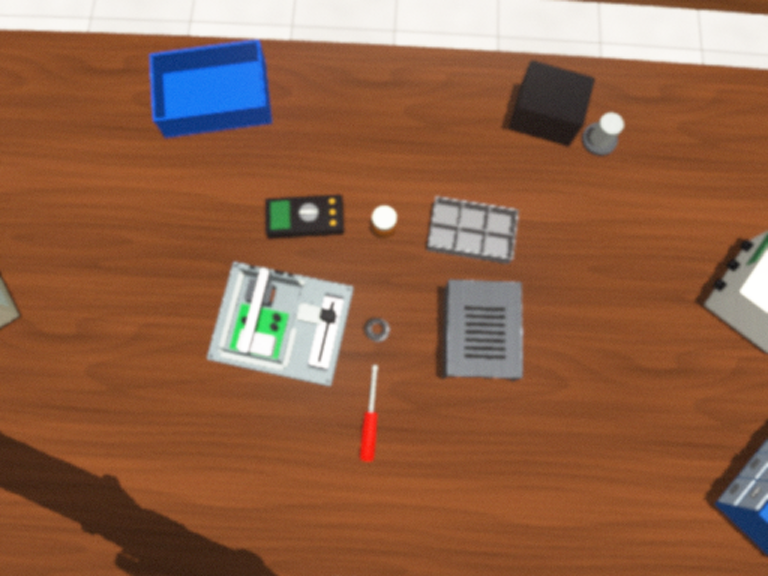

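View pics/sc0.png

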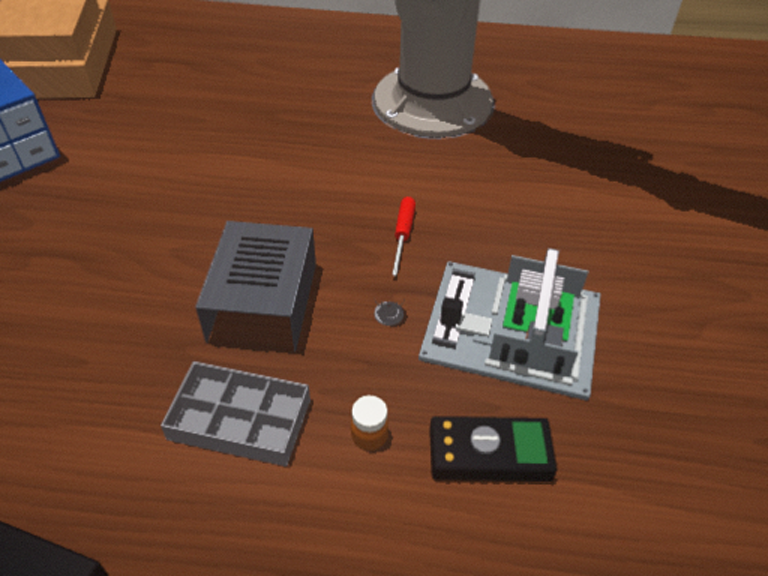

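The dock is around (187,216) in the raw top view, with the latch grip near (219,210). The bar runs from (176,180) to (163,234). Next I'll enlarge both views.

```bash
python3 - <<'E'
import cv2
a=cv2.imread("pics/raw_top0.png")[165:265,130:245];cv2.imwrite("pics/c1.png",cv2.resize(a,None,fx=6,fy=6,interpolation=cv2.INTER_CUBIC))
a=cv2.imread("pics/raw_sc0.png")[160:270,270:410];cv2.imwrite("pics/c2.png",cv2.resize(a,None,fx=5,fy=5,interpolation=cv2.INTER_CUBIC))
E
```

```text
(no output)
```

View pics/c1.png

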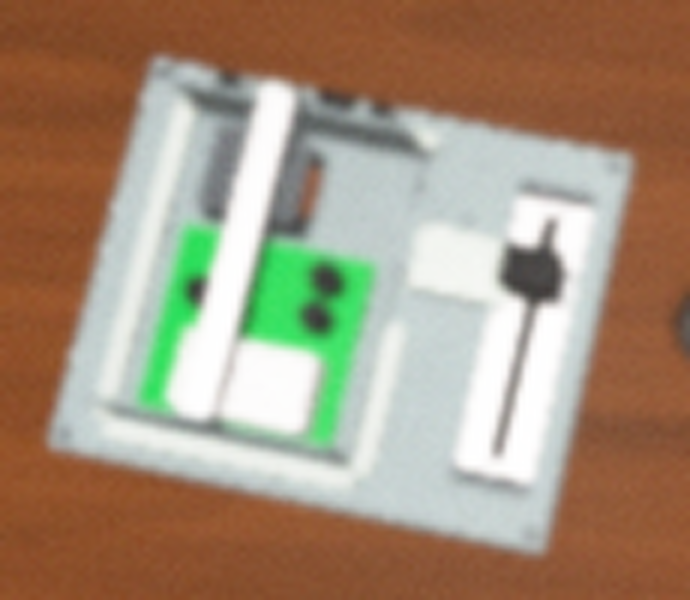

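View pics/c2.png

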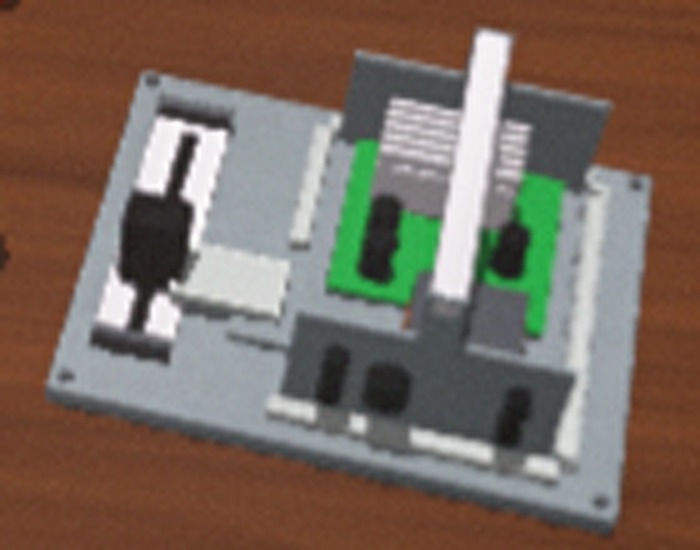

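The crops give these positions:

| Feature | Top crop | Scene crop |
|---|---|---|
| Plate corners | (155,58), (635,150), (545,552), (50,447) | (50,392), (150,75), (650,180), (615,515) |
| Bar ends | (276,82), (195,413) | (493,32), (453,300) |
| Grip, approx. | (532,270) | (158,225) |

I'll fit the dock pose from these.

```bash
cat > fit.py <<'E'
from h import *
from scipy.optimize import least_squares
t=lambda u,v:(130+(u+.5)/6-.5,165+(v+.5)/6-.5)
s=lambda u,v:(270+(u+.5)/5-.5,160+(v+.5)/5-.5)
obj=[(95,85,12),(95,-150,12),(-95,-150,12),(-95,85,12),(75,0,100),(-75,0,100)]
top=[t(155,58),t(635,150),t(545,552),t(50,447),t(277,82),t(195,415)]
sc=[s(615,515),s(50,392),s(150,75),s(650,180),s(453,300),s(493,32)]
W=lambda p,o:np.array([p[0]+o[0]*np.cos(p[2])-o[1]*np.sin(p[2]),p[1]+o[0]*np.sin(p[2])+o[1]*np.cos(p[2]),o[2]])
f=lambda p,n:np.concatenate([proj(nm,W(p,o))-np.array(m) for nm,ms in n for o,m in zip(obj,ms)])
for n in ([("top",top)],[("scene",sc)],[("top",top),("scene",sc)]):
    q=least_squares(f,[550,110,0],x_scale=[10,10,.1],args=(n,));print(q.x,np.degrees(q.x[2]),q.fun.reshape(-1,2).round(1).tolist())
p=q.x
for nm,m,i in(("top",top,4),("scene",sc,4)):
    a,b=atz(nm,*m[i],100),atz(nm,*m[i+1],100);print("bar",nm,(a+b)/2,np.linalg.norm(a-b),np.degrees(np.arctan2(*(a-b)[1::-1])))
print("grip pred",W(p,(35,-120,58)),(np.array(proj("top",W(p,(35,-120,58))))+.5-[130,165])*6,(np.array(proj("scene",W(p,(35,-120,58))))+.5-[270,160])*5)
print("grip open",W(p,(-35,-120,58)))
st=r.read_state();Rt=R.from_quat(st["tcp_rot"]);print(Rt.as_matrix().round(3))
E
python3 fit.py
```

```bash
python3 - <<'E'
from h import *
from scipy.optimize import minimize
p=(562.5,191.2,-.141)
W=lambda x,y,z:(p[0]+x*np.cos(p[2])-y*np.sin(p[2]),p[1]+x*np.sin(p[2])+y*np.cos(p[2]),z)
for g in (35,30,25,20,15):
  for nm,o,k in(("top",(130,165),6),("scene",(270,160),5)):
    P=np.array([(proj(nm,W(g+a,-120+b,z))+.5-o)*k for a in(-10,10) for b in(-14,14) for z in(16,58)])
    print(g,nm,P.min(0).round(),P.max(0).round())
E
```

```text
35 top [501. 214.] [578. 286.]
35 scene [111. 203.] [194. 315.]
30 top [498. 225.] [575. 296.]
30 scene [114. 194.] [197. 306.]
25 top [496. 236.] [573. 307.]
25 scene [116. 185.] [199. 297.]
20 top [493. 246.] [571. 317.]
20 scene [119. 177.] [201. 288.]
15 top [491. 257.] [568. 328.]
15 scene [121. 168.] [203. 279.]
```

```bash
cat > go.py <<'E'
from h import *
import sys
p=(562.5,191.2,-.140)
def W(x,y,z):return np.array((p[0]+x*np.cos(p[2])-y*np.sin(p[2]),p[1]+x*np.sin(p[2])+y*np.cos(p[2]),z))
s=r.read_state();Rt=R.from_quat(s["tcp_rot"]);c,n=np.cos(p[2]),np.sin(p[2])
D=np.array([[c,-n,0],[n,c,0],[0,0,1]])
want=np.column_stack([-D[:,0],D[:,1],-D[:,2]])
d=Rt.inv().apply(W(*map(float,sys.argv[1:4]))-s["eef_pos"])
print("dock pos now",(D.T@(s["eef_pos"]-W(0,0,0))).round(1),"shift",d.round(1),"rot",(Rt.inv()*R.from_matrix(want)).as_rotvec().round(4),"F",s["wrist_force"].round(1),s["opening"],s["time"])
E
python3 go.py 24 -120 150
```

```text
dock pos now [-359.6  384.7  249.4] shift [-498.8 -391.1  100.1] rot [-1.700e-03 -1.000e-04 -2.558e-01] F [0.  0.5 0.6] 84.97414100754558 0.1
```

Units first: shifts go in shares of 750 mm and turns go in shares of 90 degrees. So -499 mm / 750 = -0.6653, -391 mm / 750 = -0.5213, -0.256 rad / 1.5708 = -0.163.

Emit:
shift_gripper --steps "-0.0267,-0.0213,0.0053,0,0,-0.0064;-0.08,-0.0627,0.016,0,0,-0.0191;-0.1467,-0.1147,0.0293,0,0,-0.0382;-0.2133,-0.1667,0.0427,0,0,-0.0509;-0.28,-0.22,0.056,0,0,-0.07;-0.3467,-0.272,0.0693,0,0,-0.0828;-0.4133,-0.324,0.0827,0,0,-0.1019;-0.48,-0.376,0.096,0,0,-0.1146;-0.5467,-0.428,0.1093,0,0,-0.1337;-0.6,-0.4707,0.12,0,0,-0.1464;-0.64,-0.5013,0.128,0,0,-0.1592;-0.6587,-0.516,0.132,0,0,-0.163;-0.6653,-0.5213,0.1333,-0.0011,0,-0.163;-0.6653,-0.5213,0.1333,-0.0011,0,-0.163;-0.6653,-0.5213,0.1333,-0.0011,0,-0.163" --aperture 60

```text
time: 1.98
eef_pos: [569.5, 71.1, 150.4]
tcp_rot: [0.069, 0.998, 0.001, 0.0]
wrist_force: [0.1, 1.0, -0.6]
opening: 60.0
gripper_force: 0.0
```

```bash
python3 go.py 24 -120 45 && python3 -c "
from h import *
save('top','t1.png',(130,150,260,270),5)"
```

```text
dock pos now [  23.7 -118.   150.4] shift [ -0.3  -2.3 105.4] rot [ 0.0023 -0.      0.002 ] F [ 0.1  1.  -0.6] 60.033294460656705 1.975
```

View pics/t1.png

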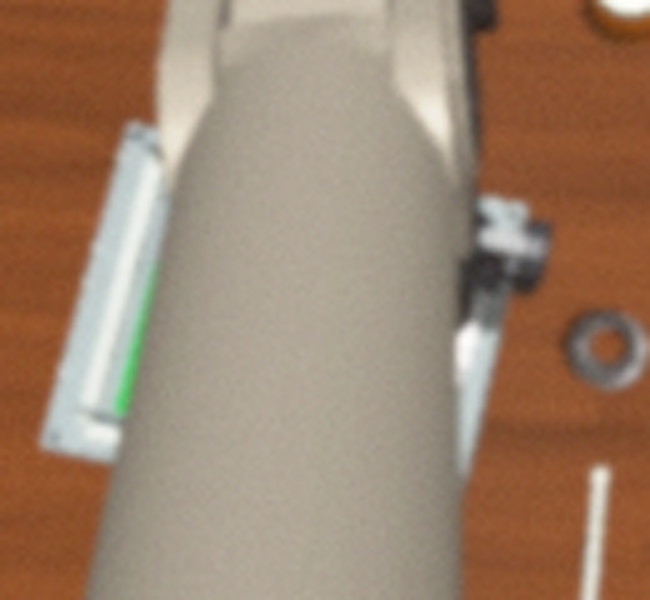

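The arm hides most of the dock, and only one finger tip shows, at (510,250). Clearances are about 16 mm per side, so I'll go down and grip.

Converted, 104 mm / 750 = 0.1387, 102 mm / 750 = 0.136, 0.002 rad / 1.5708 = 0.0013.

Emit:
shift_gripper --steps "0,-0.0027,0.02,0,0,0;0,-0.0027,0.0533,0,0,0;0,-0.0027,0.0867,0,0,0;0,-0.0027,0.1133,0,0,0;0,-0.0027,0.1293,0.0013,0,0;0,-0.0027,0.136,0.0013,0,0;0,-0.0027,0.1387,0.0013,0,0.0013;0,-0.0027,0.1387,0.0013,0,0.0013"

```text
time: 3.02
eef_pos: [570.0, 67.9, 46.7]
tcp_rot: [0.071, 0.997, -0.0, 0.001]
wrist_force: [-0.2, -0.2, -0.9]
opening: 59.8
gripper_force: 0.0
```

Emit:
shift_gripper --steps "0,0,0,0,0,0;0,0,0,0,0,0;0,0,0,0,0,0;0,0,0,0,0,0;0,0,0,0,0,0;0,0,0,0,0,0" --aperture 10

```text
time: 3.78
eef_pos: [570.1, 67.7, 46.9]
tcp_rot: [0.071, 0.997, -0.0, 0.001]
wrist_force: [-0.7, -0.7, 6.2]
opening: 27.2
gripper_force: 59.3
```

```bash
python3 go.py -35 -120 45 && python3 -c "
from h import *
save('scene','s1.png',(270,130,400,250),5)"
```

```text
dock pos now [  24.8 -121.2   46.9] shift [59.8  1.1  1.8] rot [-0.0001  0.0011 -0.0023] F [-0.7 -0.7  6.2] 27.243457424835636 3.775
```

View pics/s1.png

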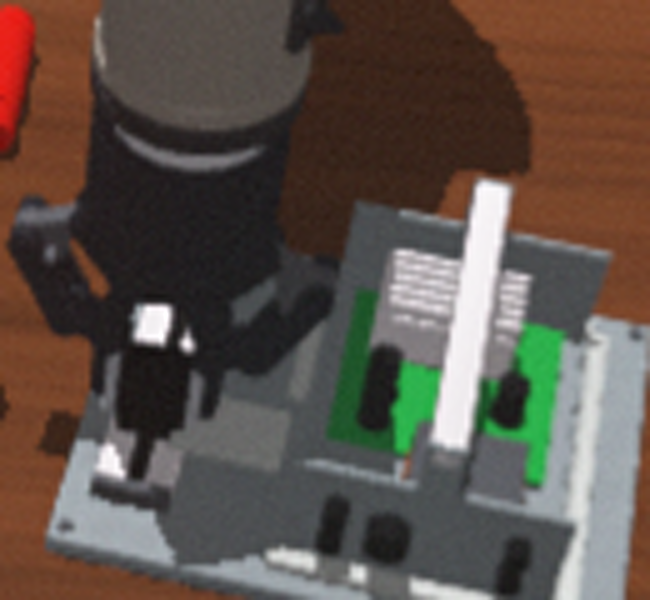

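The pads hold the black grip, centred near (150,390), with the opening at 27 mm against a 28 mm grip. Now I'll slide it.

Converted, 56 mm / 750 = 0.0747, 54 mm / 750 = 0.072.

Emit:
shift_gripper --steps "0.0053,0,0,0,0,0;0.016,0,0,0,0,0;0.0293,0,0,0,0,0;0.0427,0,0,0,0,0;0.056,0,0,0,0,0;0.0667,0,0,0,0,0;0.072,0,0,0,0,0;0.0747,0,0,0,0,0;0.0747,0,0,0,0,0;0.0747,0,0,0,0,0"

```text
time: 5.08
eef_pos: [514.4, 76.3, 46.9]
tcp_rot: [0.071, 0.997, 0.0, 0.001]
wrist_force: [1.3, -0.2, 6.9]
opening: 27.2
gripper_force: 59.7
```

```bash
python3 go.py -35 -120 45
```

```text
dock pos now [ -31.6 -120.5   46.9] shift [3.4 0.5 1.9] rot [ 0.0006  0.0013 -0.0017] F [ 1.3 -0.2  6.9] 27.175749346424503 5.075
```

Not at the stop yet, so I'll creep on until the force rises.

Converted, 4 mm / 750 = 0.0053, 3 mm / 750 = 0.004.

Emit:
shift_gripper --steps "0.0013,0,0,0,0,0;0.0027,0,0,0,0,0;0.004,0,0,0,0,0;0.0053,0,0,0,0,0;0.0053,0,0,0,0,0;0.0053,0,0,0,0,0"

```text
time: 5.82
eef_pos: [510.8, 76.8, 46.9]
tcp_rot: [0.071, 0.997, 0.0, 0.001]
wrist_force: [2.0, 0.4, 6.5]
opening: 27.1
gripper_force: 59.7
```

```bash
python3 go.py -35 -120 45
```

```text
dock pos now [ -35.2 -120.5   46.9] shift [-0.2  0.5  1.9] rot [ 0.0007  0.0019 -0.0018] F [2.  0.4 6.5] 27.061690659386656 5.825
```

Emit:
shift_gripper --steps "0.0013,0,0,0,0,0;0.0027,0,0,0,0,0;0.004,0,0,0,0,0;0.0053,0,0,0,0,0;0.0053,0,0,0,0,0;0.0053,0,0,0,0,0"

```text
time: 6.58
eef_pos: [509.3, 77.0, 47.0]
tcp_rot: [0.071, 0.997, 0.0, 0.003]
wrist_force: [8.7, -0.1, -2.0]
opening: 27.3
gripper_force: 59.2
```

```bash
python3 go.py -35 -120 45
```

```text
dock pos now [ -36.7 -120.5   47. ] shift [-1.7  0.5  2. ] rot [ 0.0013  0.0065 -0.0023] F [ 8.7 -0.1 -2. ] 27.32812529375353 6.575
```

The stop is reached: 8.7 N and the TCP no longer follows. Release and rise.

Converted, -105 mm / 750 = -0.14, -95 mm / 750 = -0.1267.

Emit:
shift_gripper --steps "0,0,0,0,0,0;0,0,0,0,0,0;0,0,0,0,0,0;0,0,0,0,0,0;0,0,-0.0067,0,0,0;0,0,-0.0267,0,0,0;0,0,-0.06,0,0,0;0,0,-0.1,0,0,0;0,0,-0.1267,0,0,0;0,0,-0.14,0,0,0;0,0,-0.14,0,0,0;0,0,-0.14,0,0,0" --aperture 56

```text
time: 8.07
eef_pos: [505.8, 76.8, 150.7]
tcp_rot: [0.071, 0.997, -0.0, -0.0]
wrist_force: [0.7, -0.3, -0.3]
opening: 56.3
gripper_force: 0.0
```

```bash
python3 go.py 0 0 152; python3 -c "
from h import *
save('scene','s2.png',(270,130,400,250),5)"
```

```text
dock pos now [ -40.2 -121.2  150.7] shift [-40.  121.2  -1.4] rot [-0.0008 -0.0009 -0.0018] F [ 0.7 -0.3 -0.3] 56.31897446441378 8.075
```

View pics/s2.png

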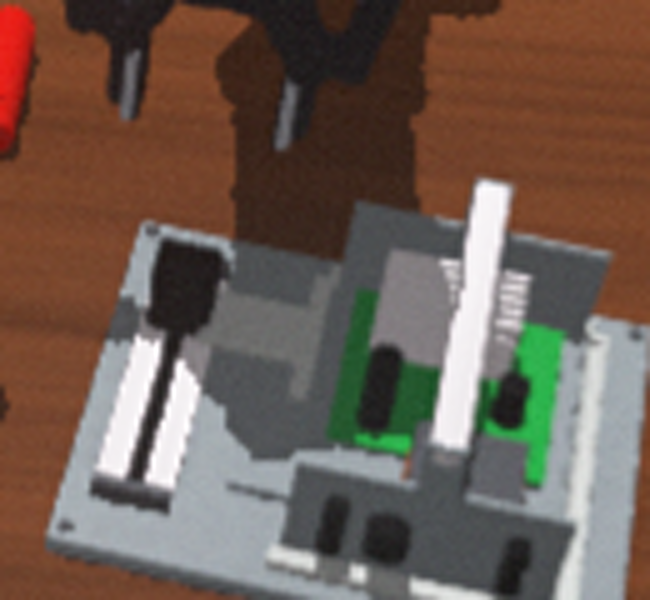

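The latch grip, near (190,285), is now at the far (robot) end of the track, and the tongue is clear of the tab near (255,490). Next is the bar.

Converted, 121 mm / 750 = 0.1613, 120 mm / 750 = 0.16, -0.002 rad / 1.5708 = -0.0013.

Emit:
shift_gripper --steps "-0.004,0.0133,0,0,0,0;-0.016,0.0467,0,0,0,0;-0.0267,0.08,0,0,0,0;-0.04,0.12,0,0,0,0;-0.0493,0.1493,0,0,0,0;-0.0533,0.16,0,0,0,0;-0.0533,0.1613,0,0,0,-0.0013;-0.0533,0.1613,0,0,0,-0.0013;-0.0533,0.1613,0,0,0,-0.0013"

```text
time: 9.25
eef_pos: [562.8, 190.0, 151.3]
tcp_rot: [0.071, 0.998, -0.0, -0.0]
wrist_force: [0.5, 0.8, -0.1]
opening: 56.2
gripper_force: 0.0
```

```bash
python3 go.py 0 0 94
```

```text
dock pos now [  0.5  -1.1 151.3] shift [ 0.5  1.2 57.3] rot [-0.0007  0.     -0.0012] F [ 0.5  0.8 -0.1] 56.2489859986872 9.25
```

Converted, 58 mm / 750 = 0.0773, 56 mm / 750 = 0.0747.

Emit:
shift_gripper --steps "0,0.0013,0.0107,0,0,0;0,0.0013,0.0293,0,0,0;0,0.0013,0.0507,0,0,0;0,0.0013,0.0667,0,0,0;0,0.0013,0.0747,0,0,0;0,0.0013,0.0773,0,0,0;0,0.0013,0.0773,0,0,0;0,0.0013,0.0773,0,0,0"

```text
time: 10.25
eef_pos: [563.5, 192.2, 93.7]
tcp_rot: [0.07, 0.998, 0.0, 0.0]
wrist_force: [-0.7, 0.1, -0.1]
opening: 56.0
gripper_force: 0.0
```

```bash
python3 go.py 0 0 94; python3 -c "
from h import *
save('scene','s3.png',(270,110,400,250),4)"
```

```text
dock pos now [ 0.8  1.1 93.7] shift [ 0.8 -1.1 -0.3] rot [0.0002 0.0009 0.0002] F [-0.7  0.1 -0.1] 56.029361096520574 10.25
```

View pics/s3.png

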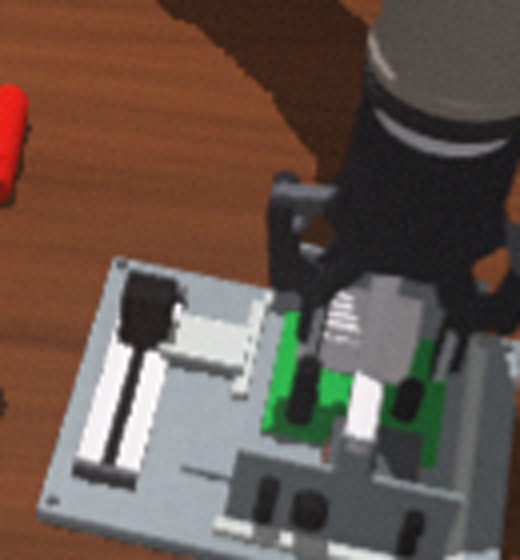

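The fingers straddle the bar, at about (305,320) and (455,350), with the bar between them near (365,390). Close.

Emit:
shift_gripper --steps "0,0,0,0,0,0;0,0,0,0,0,0;0,0,0,0,0,0;0,0,0,0,0,0;0,0,0,0,0,0;0,0,0,0,0,0;0,0,0,0,0,0;0,0,0,0,0,0" --aperture 5

```text
time: 11.3
eef_pos: [563.1, 191.6, 93.2]
tcp_rot: [0.07, 0.998, -0.0, -0.0]
wrist_force: [-0.7, -4.2, 1.8]
opening: 12.8
gripper_force: 60.8
```

```bash
python3 go.py 0 0 94
```

```text
dock pos now [ 0.5  0.5 93.2] shift [ 0.5 -0.5 -0.8] rot [-0.0008 -0.     -0.0001] F [-0.7 -4.2  1.8] 12.83037274988416 11.3
```

Emit:
shift_gripper --steps "0,0,-0.0013,0,0,0;0,0,-0.0027,0,0,0;0,0,-0.0053,0,0,0;0,0,-0.008,0,0,0;0,0,-0.0107,0,0,0;0,0,-0.0107,0,0,0;0,0,-0.0107,0,0,0"

```text
time: 12.18
eef_pos: [563.1, 192.1, 101.3]
tcp_rot: [0.07, 0.998, -0.0, 0.0]
wrist_force: [-0.7, -0.3, -6.8]
opening: 13.0
gripper_force: 59.8
```

```bash
python3 go.py 0 0 94 && python3 -c "
from h import *
print(r.read_state()['wrist_torque'])"
```

```text
dock pos now [  0.5   0.9 101.3] shift [ 0.5 -0.9  7.3] rot [-0.0003  0.0002  0.0002] F [-0.7 -0.3 -6.8] 12.99472389504415 12.175
[-0.06169654  0.01042608 -0.00136992]
```

It lifted freely at 6.8 N (about 0.69 kg), with the grip steady. Raise it smoothly.

Converted, -150 mm / 750 = -0.2, -148 mm / 750 = -0.1973.

Emit:
shift_gripper --steps "0,0,-0.0027,0,0,0;0,0,-0.008,0,0,0;0,0,-0.0187,0,0,0;0,0,-0.0347,0,0,0;0,0,-0.0533,0,0,0;0,0,-0.0733,0,0,0;0,0,-0.0933,0,0,0;0,0,-0.1133,0,0,0;0,0,-0.1333,0,0,0;0,0,-0.152,0,0,0;0,0,-0.168,0,0,0;0,0,-0.1813,0,0,0;0,0,-0.1907,0,0,0;0,0,-0.1973,0,0,0;0,0,-0.2,0,0,0;0,0,-0.2,0,0,0;0,0,-0.2,0,0,0;0,0,-0.2,0,0,0;0,0,-0.2,0,0,0;0,0,-0.2,0,0,0"

```text
time: 14.68
eef_pos: [563.1, 192.1, 251.2]
tcp_rot: [0.07, 0.998, -0.0, 0.0]
wrist_force: [0.9, -0.1, -5.3]
opening: 12.8
gripper_force: 59.9
```

```bash
python3 go.py 0 0 94; python3 -c "
from h import *
save('scene','s4.png',(230,40,430,260),2.7)
print(r.read_state()['wrist_torque'],abs(r.read_state()['qd']).max())"
```

```text
dock pos now [  0.5   0.9 251.2] shift [  0.5  -0.9 157.2] rot [-0.0004  0.0001  0.0001] F [ 0.9 -0.1 -5.3] 12.804247573728054 14.675
[-0.02516504  0.01063826  0.00418538] 0.0014627477210219734
```

View pics/s4.png

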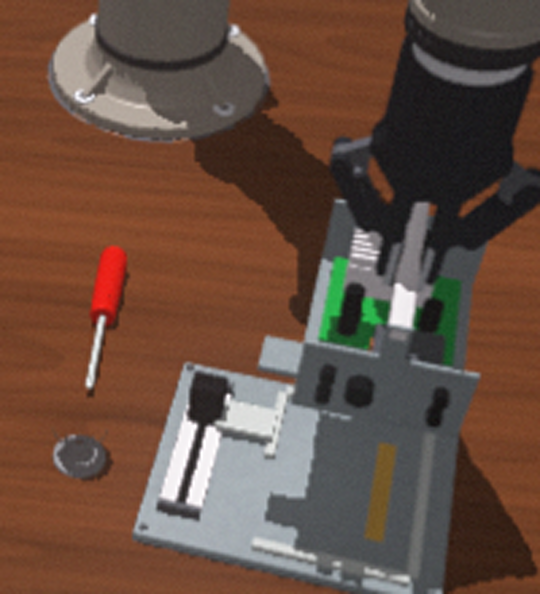

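The chassis hangs level and still in the gripper, with its front panel around (390,380). Its shadow falls on the empty dock seat at (370,480). The latch is still at the far end at (208,398), and the lift is about 158 mm.

```bash
python3 -c "
from rig import r
print(r.hand_in())"
```

```text
the job is handed in; nothing more can be done
None
```

I slid the latch to the open end of its track and left it there, lifted the chassis straight up by its bar, and handed the job in at about 15 s with it held level and still, about 158 mm above its seat in the dock.

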